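Refit a key-blank magazine into its tight rack

TASK

Put the blue key-blank magazine back into the rack directly to the left (as seen from the robot, on the side of the red end cheek) of the orange one. The row is closed up, so nudge the magazines apart along the rack, without taking any of them out and without pressing the sprung end pads more than about half-way in, then slide the blue one gently down into the gap until it stands fully home and upright in line with the others, and let go; leave the other things on the bench alone.

Things in the scene. Friction and masses are not known exactly. Their poses are not given: they have to be found in the camera images.
- rack: Fixed dark steel base plate of the rack, 90 (x) by 290 (y) by 10 mm high; origin at the centre of its underside. Its y axis runs along the row to the left (seen from the robot). On it is clamped a frame with two end cheeks 65 mm above the bench (red at +y, grey at -y), up to 25 mm off the plate's centre along y; this offset is NOT measured: find the row's ends by feel.
- rack_top (a point): Centre of the plate's top, 10 mm above the bench, where the magazines stand. Two lips 5 mm high run along the row, inner faces 61 mm apart; above them front and back of the row are open, so fingers can reach down there. Between the free end pads of the frame there are 181 mm: room for six magazines (180 mm) and 1 mm over, plus what the pads give.
- pad_left (a joint): Travel of the sprung pad on the red (+y) cheek, facing the row: 0 free, grows as the row presses it outward, 0.004 m is its stop; spring 5 N per mm, returns when released. Keep it below 0.0025 m (12 N). The pad's position along the rack is not given, only this travel.
- pad_right (a joint): The same for the pad on the grey (-y) cheek, which moves to -y.
- mag_blue_mid (a point): Centre of the loose blue magazine, standing on the bench right of the rack. All six are alike: rigid boxes 55 mm deep (own x), 30 mm thick (own y), 70 mm tall, about 0.1 kg, centre 35 mm above the sole; the lowest 12 mm taper to a 27 mm thick foot. Brass key bows show 6 mm above the top. Grip from above across the 55 mm. Home: own x axis along the rack's x.
- mag_orange_mid (a point): Centre of the orange magazine, one of the three inner ones of the row of five (which place varies). In the rack the magazines stand side by side along y, centres 45 mm above the bench, almost touching (0.2 mm), free to slide along y; dragging up to four takes about 1 to 5 N. The row starts 1 to 30 mm from each pad.
- mag_black_mid (a point): Centre of the black magazine, at the grey-cheek (-y) end of the row.
- mag_white_mid (a point): Centre of the white magazine, one of the three inner ones.
- mag_yellow_mid (a point): Centre of the yellow magazine, one of the three inner ones.
- mag_green_mid (a point): Centre of the green magazine, at the red-cheek (+y) end of the row.
- padlock: Bystander: brass padlock lying flat, 85 by 45 by 24 mm, origin at the underside of its body.
- lock_cylinder: Bystander: steel lock cylinder, 50 by 17 by 30 mm, origin at its underside.
- screwdriver: Bystander: screwdriver lying on the bench, about 200 mm long, origin at its underside.
- spray_can: Bystander: yellow spray can, 52 mm across, 150 mm tall, origin at its underside.
- pin_cup: Bystander: small steel cup, 70 mm across, 40 mm tall, origin at its underside.
Mind the look-alikes: they are no part of the job. Of the things shaped like the part that bears mag_green_mid, the green one is meant. Of the things that look like the part that bears mag_blue_mid, take the one that is nearest to the robot's base at the start.

How it is judged:
By the outcome, as a careful person would: the job done as asked, in the order asked, and still so for the second after the job is handed in, with the robot touching nothing.
It also fails if it takes over 56 s, if anything falls off the work surface, if the arm or the gripper's body presses on something with over 40 N, if the wrist force passes 120 N, or if a joint passes its speed limit or range.

ROBOT

A 6-joint arm with a two-finger parallel gripper is mounted at the origin on the work surface. World frame = base frame: x ahead of the robot, y to its left, z up, the work surface at z = 0. Lengths are in mm, angles in rad, forces in N, time in s.
With the tool pointing down it reaches from about 300 to 750 mm from the base axis. Payload 8.5 kg.
Tool frame: the origin (TCP) lies at the very end of the fingers, on their centre line; the grasp point (between the pads) lies 19 mm behind it (robot.pinch_z is the z of the grasp point in the tool frame, in mm); z points along the fingers, x is the direction in which the jaws open and shut, and the axes are right-handed (so a half turn about z gives the same grasp; the last joint's range is limited). The gripper opens to 88 mm and grips with 3 to 60 N. Pads are 18 mm wide; open, the fingers measure 123 mm over their backs; the gripper's body (75 mm by 187 mm) begins 45 mm behind the grasp point.
Start: joints at [-1.559, 0.381, 1.297, -0, 1.464, -0.215], TCP at [123.669, -535.898, 238.748] pointing down, gripper open.
Joint ranges: [-3.11, 3.11], [-0.89, 2.33], [0.22, 2.48], [-1.42, 4.56], [0.17, 2.85], [-2.88, 2.88]. Speed limits (rad/s): [2.39, 2.39, 3.14, 3.14, 3.14, 3.14].

INTERFACE

Orientations are given as a rotation vector (axis times angle).
In Python, from plant import monitor, vision, job, robot gives the robot as it stands.
- The arm moves only by the shell command python3 -m pendant 'ROWS'. ROWS is JSON, a list of rows, each a list of 7 numbers: the shift along the tool's x, y, z in cm, then the turn, a rotation vector about the tool's x, y, z in degrees, then the finger opening in cm, from 0 to 8.81. A call has 1 to 5 rows; each row is the pose to reach, as a shift and turn from the pose commanded when the call began, along the tool's axes at that moment; what a row does not reach only later rows make up. A row lasts 1/10 s, in which the tool goes at most 50 mm and 8.59 degrees, less where a joint would pass 70% of its speed; a pose out of reach is approached as far as the arm can. A call with a gripper value outside its range is refused whole. The fingers move at their own pace and stop on an object; the grip force is fixed at half the most. Time passes only in rows, so rows that repeat a pose let the fingers close. It gives the time, the measured TCP pose, the force and the opening at its end, in the units of the state.
- monitor.get_state(): the state, without advancing time (a new reading comes with each control period).
- vision.camera(name): name is "side" or "top"; returns (picture, depth): 400x640x3 uint8, blue, green, red; 400x640 float32, mm along the optical axis (not along the pixel's ray), 0 where there is no reading.
- vision.camera_params(name): a dict with "vertical_fov" (degrees; the focal length in pixels is half the picture's height over the tangent of half this angle, whatever the lens; pixels are square), "cx", "cy" (the principal point, pixels), "R" (3x3) and "t" (3): a world point X has camera coordinates R X + t. Camera axes: x right, y down, z forward; pixel columns grow to the right and rows downward; lengths in mm; the calibration is good to about 2 mm. A picture is of the moment at which its call begins. camera_params takes no time and is no camera call.
- job.finish_job(): hands the job in, once; it reports no verdict.
The state is a dict: "clock": time; "q": joint angles; "joint_velocities": joint speeds; "effort": joint torques, N m; "position": TCP position; "tool_rot": TCP orientation; "contact_force": force on the tool from outside, world axes, zero at the start; "wrist_torque": the same for the moment, N m; "opening": finger opening in mm.
Only numpy, scipy, OpenCV 4.12 (cv2) and the standard library are available. Lean on these libraries where they do the work, as an engineer would, in place of code of your own. Each camera call takes 0.05 s, during which the arm holds its last target.

## Working session

There is one attempt and no reset: what is moved stays moved. The work goes in short steps, Python scripts to look and compute and a shell command to move; the robot and the scene stay as the last step left them, time stands still between calls to the robot, and variables do not carry over. Pictures are saved under pics/ and viewed, and the job is handed in when it is done.

```bash
ls; mkdir -p pics; cat > h.py <<'E'
import numpy as np, cv2, json
from plant import monitor, vision, job, robot
def grab(n,tag):
    im,d=vision.camera(n); cv2.imwrite(f'pics/{tag}.png',im); np.savez(f'pics/{tag}.npz',im=im,d=d); return im,d
def K(n):
    p=vision.camera_params(n); f=200/np.tan(np.radians(p['vertical_fov'])/2); return f,p['cx'],p['cy'],np.array(p['R']),np.array(p['t'])
def ray(n,u,v,z):
    f,cx,cy,R,t=K(n); d=R.T@np.array([(u-cx)/f,(v-cy)/f,1]); c=-R.T@t; return c+d*(z-c[2])/d[2]
def pts(n,d):
    f,cx,cy,R,t=K(n); v,u=np.mgrid[:400,:640]; P=np.stack([(u-cx)/f*d,(v-cy)/f*d,d],-1)-t; return P@R
E
python3 - <<'E'
from h import *
for n in('top','side'):
    grab(n,n+'0'); print(n,vision.camera_params(n))
print(monitor.get_state())
E
```

```text
pics
top {'vertical_fov': 46.450113141068584, 'cx': 317.9389099758174, 'cy': 199.63090711095964, 'R': array([[ 0.02606307, -0.99960987,  0.01004081],
       [-0.98397764, -0.02742507, -0.17617001],
       [ 0.17637665, -0.0052884 , -0.98430854]]), 't': array([-104.11537343,  573.64698881, 1157.95652745])}
side {'vertical_fov': 53.90325698687978, 'cx': 317.93621059458576, 'cy': 206.2438638022823, 'R': array([[-8.01753280e-01, -5.97654895e-01,  5.51385580e-04],
       [-3.44971689e-01,  4.62025310e-01, -8.17023345e-01],
       [ 4.88043248e-01, -6.55241359e-01, -5.76604326e-01]]), 't': array([391.12685553, 281.15899416, 721.65679414])}
{'clock': 0.1, 'q': array([-1.55930589e+00,  3.81127883e-01,  1.29812893e+00, -1.26789812e-05,
        1.46360668e+00, -2.15326937e-01]), 'joint_velocities': array([ 0.00071174, -0.00065103, -0.00192414, -0.00010433,  0.00018322,
       -0.00088844]), 'effort': array([ 1.55280355e-03, -4.38656223e+01, -2.24915135e+01,  7.13423942e-02,
        3.41157534e-02, -7.37703181e-05]), 'position': array([ 123.6599514 , -535.66964317,  238.21881159]), 'tool_rot': array([-2.45779848e+00,  1.95516981e+00,  1.27557108e-03]), 'contact_force': array([ 0.53376842,  1.20535937, -0.44622882]), 'wrist_torque': array([ 0.06628198, -0.0435742 , -0.0438821 ]), 'opening': 88.03390051703941}
```

View pics/top0.png

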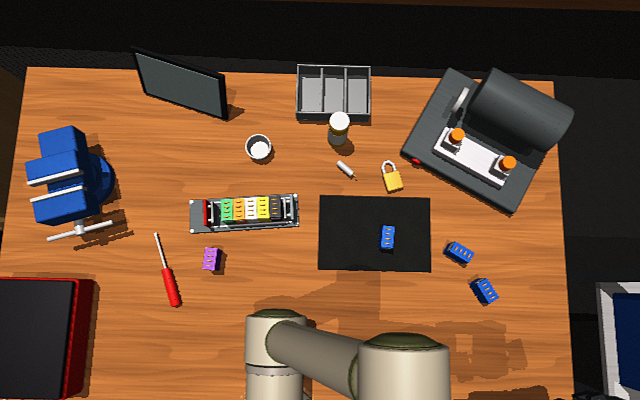

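View pics/side0.png

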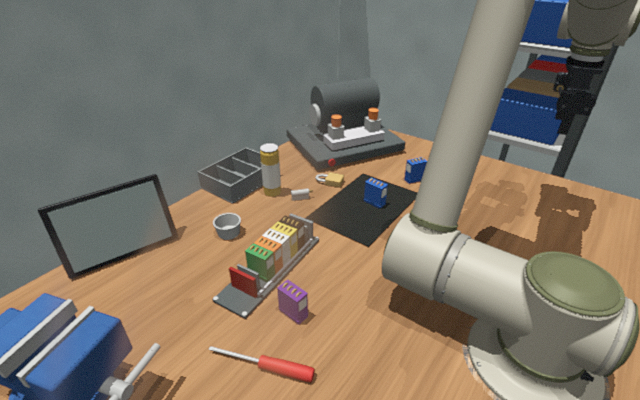

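The top view shows three blue magazines, at (387,237), (460,252) and (486,291). The row is at (222–300, 210) with green on the left, then orange, white, yellow and black. Next I'll measure them.

```bash
cat > m.py <<'E'
from h import *
def run(tag,names=('top','side')):
    for n in names:
        z=np.load(f'pics/{n}{tag}.npz'); im,d=z['im'],z['d']; P=pts(n,d)
        hsv=cv2.cvtColor(im,cv2.COLOR_BGR2HSV)
        for nm,lo,hi in [('blue',(105,120,60),(125,255,255)),('green',(45,120,60),(80,255,255)),('orange',(8,180,150),(19,255,255)),('yellow',(22,150,150),(32,255,255)),('red',(0,170,60),(4,255,255))]:
            m=cv2.inRange(hsv,lo,hi)
            k,l,s,c=cv2.connectedComponentsWithStats(m)
            for i in range(1,k):
                if s[i,4]<25: continue
                M=(l==i)&(d>0); Q=P[M]
                if len(Q)<15: continue
                top=np.percentile(Q[:,2],90); 
                if top>120 or top<30 or np.abs(Q[:,0].mean())>900: continue
                T=Q[abs(Q[:,2]-top)<5]
                xy=(T[:,:2]).astype(np.float32); r=cv2.minAreaRect(xy)
                print(n,nm,s[i],'c',c[i].round(1),'top',top.round(1),'topmean',T.mean(0).round(1),'rect',np.round(r[0],1),np.round(r[1],1),round(r[2],1))
if __name__=='__main__':
    import sys; run(sys.argv[1])
E
python3 m.py 0
python3 - <<'E'
import cv2
a=cv2.imread('pics/top0.png')[185:300,180:320]; cv2.imwrite('pics/c1.png',cv2.resize(a,None,fx=5,fy=5,interpolation=cv2.INTER_CUBIC))
a=cv2.imread('pics/side0.png')[205:325,205:330]; cv2.imwrite('pics/c2.png',cv2.resize(a,None,fx=5,fy=5,interpolation=cv2.INTER_CUBIC))
a=cv2.imread('pics/top0.png')[215:315,370:510]; cv2.imwrite('pics/c3.png',cv2.resize(a,None,fx=5,fy=5,interpolation=cv2.INTER_CUBIC))
E
```

```text
top blue [ 97 156  14  34 198] c [104.8 173.1] top 31.9 topmean [634.9 479.2  29.8] rect [641.2 481. ] [93.6 27.2] 15.1
top blue [378 225  17  24 246] c [387.3 236.5] top 72.7 topmean [ 484.6 -264.9   70.4] rect [ 484.5 -265.3] [29.3 55.1] 85.3
top blue [450 242  24  21 224] c [461.2 251.9] top 73.1 topmean [ 449.6 -451.3   70.7] rect [ 450.3 -451.6] [54.5 29.1] 59.1
top blue [477 279  22  25 233] c [487.  290.5] top 72.8 topmean [ 356.6 -512.2   70.7] rect [ 356.3 -513.2] [53.7 29.9] 33.0
top green [220 199  13  22 196] c [226.3 209.9] top 82.1 topmean [539.9 142.1  79.9] rect [540.  141.6] [54.3 28.7] 6.0
top yellow [257 197  12  21 216] c [262.6 207. ] top 82.8 topmean [548.3  50.9  80.5] rect [548.4  50.9] [51.8 28.2] 2.5
top red [411 158  10   7  38] c [415.4 161. ] top 43.9 topmean [ 691.2 -346.6   42.2] rect [ 691.8 -345.9] [20.2  7.4] 62.2
top red [203 199   4  27  84] c [204.6 211.7] top 66.6 topmean [536.3 200.4  64.6] rect [535.1 200.3] [64.9  6.6] 5.9
top red [  0 277  80 123 620] c [ 62.  322.5] top 89.4 topmean [263.  522.5  87.1] rect [261.7 523.3] [331.8 158. ] 33.1
side blue [405 160  22  23 323] c [415.2 170.8] top 69.6 topmean [ 445.9 -441.3   69.2] rect [ 446.9 -447.3] [55.  27.8] 53.1
side blue [364 178  24  30 461] c [374.3 193.4] top 69.3 topmean [ 480.5 -256.1   68.9] rect [ 484.2 -261.9] [32.2 54.9] 83.6
side red [230 267  20  24 172] c [237.5 277.4] top 65.1 topmean [540.8 204.8  64.3] rect [538.6 204.1] [52.5  8.1] 4.9
```

View pics/c1.png

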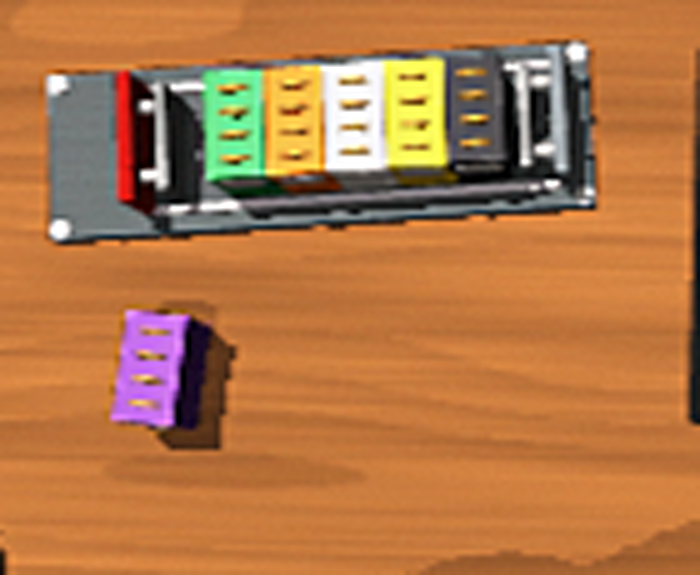

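View pics/c2.png

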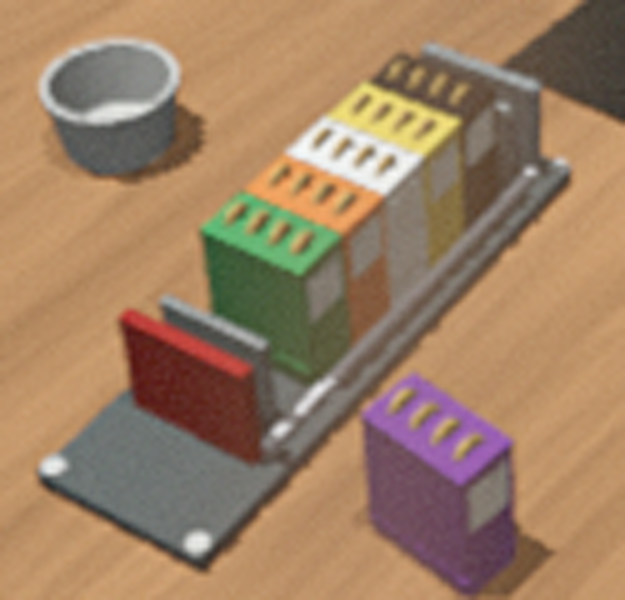

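View pics/c3.png

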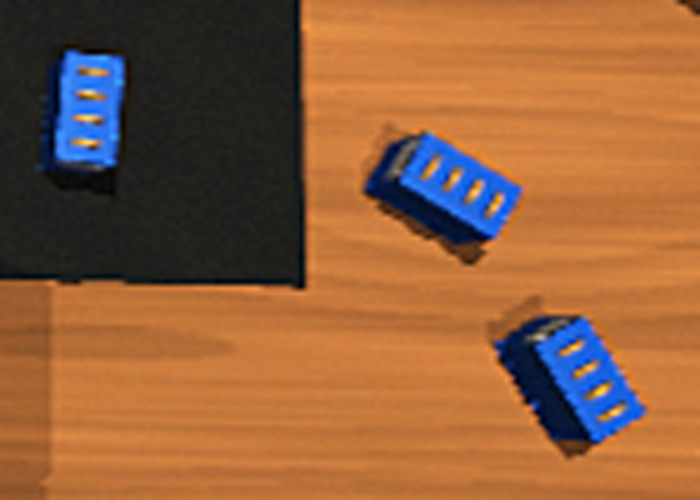

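The target is the mat one, at (484,-265), 552 mm from the base (the other two are 637 and 624 mm away). Green and orange are the pair to part. Next is the rack yaw, cross-checked between views.

```bash
python3 - <<'E'
from h import *
s={k:ray('top',180+u/5,185+v/5,11) for k,(u,v) in dict(a=(57,85),b=(577,50),c=(60,230),d=(585,197)).items()}
for k in s: print(k,s[k].round(1))
for p,q in('ab','cd'):
    e=s[p]-s[q]; print('yaw',np.degrees(np.arctan2(-e[0],e[1])),np.linalg.norm(e))
print('center',sum(s.values())/4)
# side: screws (52,467),(197,543) crop5 at (205,205), far right (560,170)
t={k:ray('side',205+u/5,205+v/5,11) for k,(u,v) in dict(a=(52,467),c=(197,543),d=(560,172)).items()}
for k in t: print(k,t[k].round(1))
e=t['c']-t['d'];print('yaw',np.degrees(np.arctan2(-e[0],e[1])))
# all row tops from top view & side view: box z>76
for n in('top','side'):
    z=np.load(f'pics/{n}0.npz');P=pts(n,z['d'])
    M=(z['d']>0)&(abs(P[...,0]-545)<45)&(abs(P[...,1]-80)<120)&(P[...,2]>76)&(P[...,2]<84)
    r=cv2.minAreaRect(P[M][:,:2].astype(np.float32)); print(n,'row',r,P[M].mean(0))
    M=(z['d']>0)&(np.hypot(P[...,0]-484,P[...,1]+265)<50)&(P[...,2]>66)&(P[...,2]<74)
    r=cv2.minAreaRect(P[M][:,:2].astype(np.float32)); print(n,'blue',r,P[M].mean(0))
from scipy.spatial.transform import Rotation as Ro
print(Ro.from_rotvec(monitor.get_state()['tool_rot']).as_matrix().round(3))
E
```

```text
a [567.6 249.2  11. ]
b [594.4 -28.   11. ]
c [490.  241.8  11. ]
d [515.1 -35.   11. ]
yaw 5.524501139614205 278.4218573331362
yaw 5.187614912565485 277.94174378640105
center [541.79706602 107.01415973  11.        ]
a [567.5 253.5  11. ]
c [489.9 245.5  11. ]
d [511.5 -27.8  11. ]
yaw 4.517893911136471
top row ((545.7083129882812, 82.29408264160156), (55.7169303894043, 150.81954956054688), 4.928525447845459) [545.40180396  82.5532355   79.75238455]
top blue ((484.49285888671875, -265.27557373046875), (30.448612213134766, 54.93558120727539), 84.26825714111328) [ 484.32668523 -265.06650042   69.75697004]
side row ((546.3992919921875, 84.0301513671875), (57.20576477050781, 153.8003387451172), 5.429573059082031) [543.12848794  90.74613772  80.0346086 ]
side blue ((484.5323486328125, -261.7995910644531), (32.14110565185547, 54.90320587158203), 85.08708190917969) [ 483.02951775 -259.55708125   69.74581918]
[[ 0.225 -0.974 -0.   ]
 [-0.974 -0.225  0.001]
 [-0.001 -0.    -1.   ]]
```

```bash
cat > go.py <<'E'
from h import *; import sys
from scipy.spatial.transform import Rotation as Ro
def rel(x,y,z,yaw,s=None):
    s=s or monitor.get_state(); R=Ro.from_rotvec(s['tool_rot']).as_matrix()
    c,n=np.cos(np.radians(yaw)),np.sin(np.radians(yaw))
    G=np.array([[c,n,0],[n,-c,0],[0,0,-1]]).T
    return R.T@(np.array([x,y,z])-s['position'])/10, Ro.from_matrix(R.T@G).as_rotvec(degrees=True)
if __name__=='__main__':
    s=monitor.get_state()
    d,w=rel(*map(float,sys.argv[1:5])); print('cm',d.round(2),'deg',w.round(2),'|',s['position'].round(1),s['clock'],'tipyaw',np.degrees(np.arctan2(*Ro.from_rotvec(s['tool_rot']).as_matrix()[[1,0],0])).round(2))
E
python3 go.py 540.5 143.5 150 5.2
```

```text
cm [-56.79 -55.89   8.91] deg [-6.00e-02  5.00e-02 -8.22e+01] | [ 123.7 -535.7  238.2] 0.1 tipyaw -77.0
```

```bash
for i in 1 ; do python3 -m pendant '[[-16,-16,1,0,0,-26,8.8],[-16,-16,1,0,0,-26,8.8],[-16,-16,1,0,0,-26,8.8],[-16,-16,1,0,0,-26,8.8],[-16,-16,1,0,0,-26,8.8]]'; done;python3 go.py 540.5 143.5 150 5.2
```

```text
clock: 0.6
position: [244.6, -340.8, 228.5]
tool_rot: [-2.836, 1.349, 0.001]
contact_force: [-0.5, -0.7, 0.8]
opening: 87.8
cm [-18.91 -53.5    7.91] deg [-7.000e-02  3.000e-02 -5.609e+01] | [ 244.6 -340.8  228.5] 0.6 tipyaw -50.89
```

```bash
python3 -m pendant '[[-8,-23,2,0,0,-28,8.8],[-8,-23,2,0,0,-28,8.8],[-8,-23,2,0,0,-28,8.8],[-8,-23,2,0,0,-28,8.8],[-8,-23,2,0,0,-28,8.8]]'; python3 go.py 540.5 143.5 150 5.2
```

```text
clock: 1.1
position: [372.6, -134.9, 208.6]
tool_rot: [-3.079, 0.624, 0.0]
contact_force: [0.4, -0.2, -0.4]
opening: 87.8
cm [  4.63 -32.18   5.86] deg [-1.000e-02  0.000e+00 -2.812e+01] | [ 372.6 -134.9  208.6] 1.1 tipyaw -22.92
```

```bash
python3 -m pendant '[[3.5,-24,3,0,0,-28.1,8.8],[3.5,-24,3,0,0,-28.1,8.8],[3.5,-24,3,0,0,-28.1,8.8],[3.5,-24,3,0,0,-28.1,8.8],[3.5,-24,3,0,0,-28.1,8.8]]'; python3 go.py 540.5 143.5 150 5.2
```

```text
clock: 1.6
position: [498.6, 72.5, 178.2]
tool_rot: [-3.138, -0.143, 0.001]
contact_force: [0.5, -0.9, 0.3]
opening: 87.8
cm [ 4.82 -6.69  2.82] deg [-0.01  0.03  0.02] | [498.6  72.5 178.2] 1.6 tipyaw 5.22
```

```bash
python3 -m pendant '[[2,-3,1.5,0,0,0,8.8],[4,-6,3,0,0,0,8.8],[4.8,-6.7,4.8,0,0,0,8.8],[4.8,-6.7,6,0,0,0,8.8],[4.8,-6.7,6,0,0,0,8.8]]'; python3 go.py 540.5 143.5 41 5.2
python3 - <<'E'
from h import *
for n in('top','side'):
    im,d=grab(n,n+'1')
a=cv2.imread('pics/top1.png')[160:290,170:330]; cv2.imwrite('pics/d1.png',cv2.resize(a,None,fx=4,fy=4,interpolation=cv2.INTER_CUBIC))
a=cv2.imread('pics/side1.png')[150:325,180:380]; cv2.imwrite('pics/d2.png',cv2.resize(a,None,fx=4,fy=4,interpolation=cv2.INTER_CUBIC)[:600])
E
```

```text
clock: 2.1
position: [538.7, 140.7, 117.1]
tool_rot: [3.138, 0.14, -0.006]
contact_force: [0.0, -0.6, 0.7]
opening: 87.8
cm [ 0.23 -0.26  7.6 ] deg [-0.    0.23 -0.11] | [538.7 140.7 117.1] 2.1 tipyaw 5.09
```

View pics/d1.png

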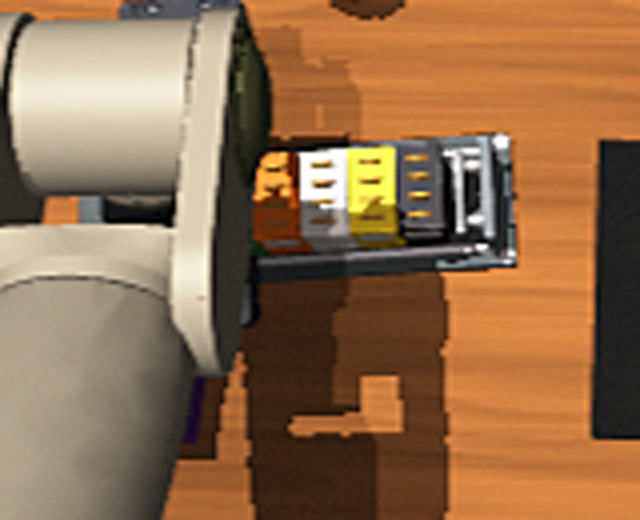

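View pics/d2.png

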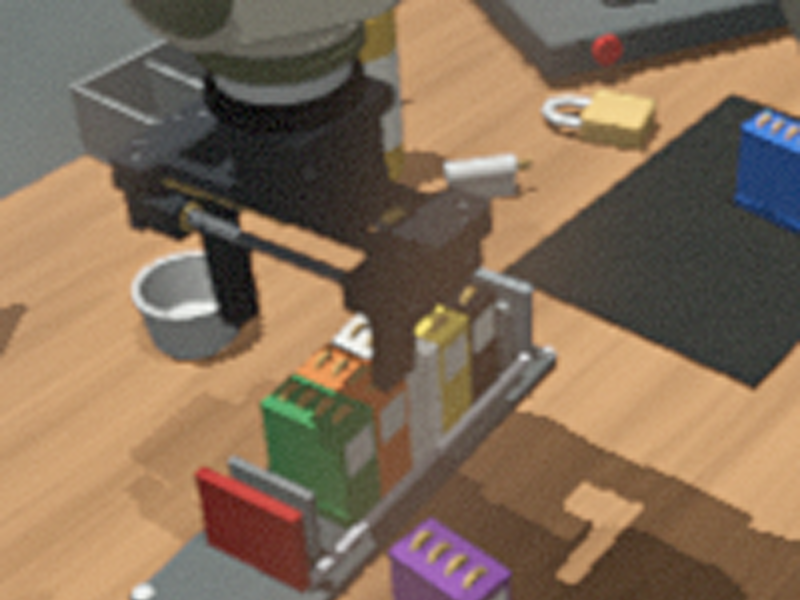

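```bash
python3 - <<'E'
from h import *
z=np.load('pics/side1.npz');P=pts('side',z['d'])
c=np.array([538.7,140.7]);ex=np.array([.9959,.0906]);ey=np.array([-.0906,.9959])
Q=P[(z['d']>0)]; r=Q[:,:2]-c; a=r@ex; b=r@ey
for sgn in(1,-1):
    M=(abs(a-sgn*53)<18)&(abs(b)<35)&(Q[:,2]>112)&(Q[:,2]<165)
    print(sgn,M.sum()); 
    if M.sum()>5:
        for lo in (112,120,130,140):
            m=M&(Q[:,2]>lo)&(Q[:,2]<lo+10)
            if m.sum(): print(lo,np.percentile(a[m],[2,50,98]).round(1),np.percentile(b[m],[2,50,98]).round(1),Q[m,2].min())
E
```

```text
1 217
112 [44.4 45.3 56.4] [-7.4  6.5 10.9] 118.3417102090274
120 [44.  45.4 56.9] [-7.9  6.7 11.1] 120.14744882593385
130 [43.8 46.4 58.6] [-9.2  8.  12.3] 130.00293641499178
140 [44.9 47.1 58.5] [-6.7  7.2 12. ] 140.0585932494868
-1 156
112 [-51.6 -47.7 -46.5] [ 8.7 10.4 11.4] 117.48048813610242
120 [-58.2 -55.2 -44.4] [-5.7  9.8 12.3] 121.56755195977492
130 [-59.3 -57.1 -43.2] [-9.3  8.6 12.5] 130.20255136104902
140 [-60.  -57.9 -45.2] [-8.5  9.2 11.6] 141.0103652683855
```

Fingers check: the side view reads about +2 mm in y, so the green centre is about (540.4,142.4). Descending around green.

```bash
python3 -m pendant '[[0.2,-0.15,2,0,0.2,0,8.8],[0.2,-0.15,4,0,0.2,0,8.8],[0.2,-0.15,6,0,0.2,0,8.8],[0.2,-0.15,7.6,0,0.2,0,8.8],[0.2,-0.15,7.6,0,0.2,0,8.8]]'; python3 go.py 540.4 142.4 41 5.2;
```

```text
clock: 2.7
position: [541.1, 142.0, 42.2]
tool_rot: [-3.138, -0.138, -0.002]
contact_force: [-0.7, -0.6, 0.5]
opening: 87.9
cm [-0.07 -0.05  0.12] deg [-0.   -0.08 -0.17] | [541.1 142.   42.2] 2.7 tipyaw 5.03
```

Now I'll close on green.

```bash
python3 -m pendant '[[0,0,0,0,0,-0.2,5],[0,0,0,0,0,-0.2,5],[0,0,0,0,0,-0.2,5],[0,0,0,0,0,-0.2,5],[0,0,0,0,0,-0.2,5]]'; python3 go.py 540.4 142.4 41 5.2;
```

```text
clock: 3.2
position: [541.8, 142.8, 43.3]
tool_rot: [-3.138, -0.145, -0.006]
contact_force: [-0.8, -0.8, 4.6]
opening: 54.7
cm [-0.15  0.02  0.23] deg [ 0.01 -0.23  0.1 ] | [541.8 142.8  43.3] 3.2 tipyaw 5.3
```

```bash
python3 -m pendant '[[0,0,0,0,0,0,5],[0,0,0,0,0,0,5]]'; python3 -c "
from h import *
s=monitor.get_state();print(s['position'],s['contact_force'],s['wrist_torque'])"
```

```text
clock: 3.4
position: [541.8, 142.8, 43.3]
tool_rot: [-3.138, -0.145, -0.006]
contact_force: [-1.8, -0.4, 5.6]
opening: 55.0
[541.82325371 142.79114084  43.28086346] [-1.78024407 -0.38938805  5.55544603] [-1.19662675e-01  2.83702011e-01 -1.95250237e-04]
```

```bash
python3 -m pendant '[[0,-0.2,-0.06,0,0,0,5],[0,-0.4,-0.06,0,0,0,5],[0,-0.6,-0.06,0,0,0,5],[0,-0.8,-0.06,0,0,0,5],[0,-0.8,-0.06,0,0,0,5]]'; python3 - <<'E'
from h import *
ex=np.array([.9959,.0906]);ey=np.array([-.0906,.9959]); c=np.array([545.8,82.4])
for n in('top','side'):
    z=np.load(f'pics/{n}0.npz');P=pts(n,z['d']);Q=P[z['d']>0]; r=Q[:,:2]-c;a=r@ex;b=r@ey
    for lo,hi in((76,135),(-140,-70)):
        M=(abs(a)<25)&(b>lo)&(b<hi)&(Q[:,2]>40)&(Q[:,2]<72)
        h=np.histogram(b[M],np.arange(lo,hi+1,2)); hz=[Q[M&(b>=e)&(b<e+2),2].max().round() if ((b[M]>=e)&(b[M]<e+2)).any() else 0 for e in h[1][:-1]]
        print(n,[(int(e),int(x),int(k)) for e,x,k in zip(h[1],h[0],hz) if x])
E
```

```text
clock: 3.9
position: [541.0, 151.2, 43.3]
tool_rot: [-3.138, -0.145, -0.005]
contact_force: [-0.5, 1.0, 1.0]
opening: 54.6
top [(96, 1, 43), (98, 35, 64), (100, 15, 65), (102, 11, 63), (106, 6, 51), (108, 2, 48), (110, 6, 50), (112, 5, 48), (114, 30, 68), (116, 27, 70), (118, 18, 65), (120, 16, 68), (122, 4, 63)]
top [(-108, 8, 63), (-106, 16, 66), (-104, 14, 68), (-102, 15, 71), (-100, 13, 66), (-98, 1, 46), (-96, 5, 48), (-94, 6, 49), (-92, 5, 51), (-90, 4, 48), (-88, 17, 63), (-86, 15, 67), (-84, 15, 65), (-82, 1, 58), (-76, 12, 69)]
side [(76, 144, 72), (78, 2, 70), (100, 9, 62), (102, 19, 63), (104, 77, 62), (106, 10, 60), (116, 7, 65), (118, 12, 66), (120, 16, 66), (122, 38, 66), (124, 130, 67), (126, 4, 63)]
side [(-106, 1, 64), (-104, 8, 66), (-102, 10, 66), (-100, 15, 66), (-98, 39, 65), (-96, 11, 67), (-94, 1, 61), (-86, 1, 60), (-84, 3, 60), (-82, 3, 56), (-80, 1, 42), (-74, 1, 43)]
```

```bash
python3 -m pendant '[[0,-0.25,0,0,0,0,5],[0,-0.5,0,0,0,0,5],[0,-0.75,0,0,0,0,5],[0,-1.0,0,0,0,0,5],[0,-1.0,0,0,0,0,5]]'; python3 -m pendant '[[0,-0.1,0,0,0,0,5],[0,-0.2,0,0,0,0,5],[0,-0.2,0,0,0,0,5]]'
```

```text
clock: 4.4
position: [540.0, 161.2, 43.3]
tool_rot: [-3.138, -0.146, -0.005]
contact_force: [0.2, -0.1, 0.8]
opening: 55.0
clock: 4.7
position: [539.8, 162.8, 43.3]
tool_rot: [-3.138, -0.145, -0.005]
contact_force: [-0.4, -0.2, -1.1]
opening: 54.9
```

```bash
python3 -m pendant '[[0,-0.1,0,0,0,0,5],[0,-0.1,0,0,0,0,5]]';  python3 -m pendant '[[0,-0.1,0,0,0,0,5],[0,-0.1,0,0,0,0,5]]'
```

```text
clock: 4.9
position: [539.8, 163.8, 43.3]
tool_rot: [-3.138, -0.145, -0.005]
contact_force: [-0.4, -0.2, -1.6]
opening: 54.7
clock: 5.1
position: [539.7, 164.8, 43.3]
tool_rot: [-3.138, -0.145, -0.005]
contact_force: [0.2, -0.7, -0.8]
opening: 54.8
```

```bash
python3 -m pendant '[[0,-0.05,0,0,0,0,5],[0,-0.05,0,0,0,0,5]]';  python3 -m pendant '[[0,-0.05,0,0,0,0,5],[0,-0.05,0,0,0,0,5]]'; python3 -m pendant '[[0,-0.05,0,0,0,0,5],[0,-0.05,0,0,0,0,5]]'
```

```text
clock: 5.3
position: [539.7, 165.2, 43.4]
tool_rot: [-3.138, -0.145, -0.006]
contact_force: [-0.2, 0.3, -0.5]
opening: 54.9
clock: 5.5
position: [539.6, 165.7, 43.3]
tool_rot: [-3.138, -0.145, -0.005]
contact_force: [-0.6, 0.6, -1.4]
opening: 54.7
clock: 5.7
position: [539.6, 166.2, 43.3]
tool_rot: [-3.138, -0.145, -0.005]
contact_force: [-0.4, 0.9, -2.4]
opening: 55.1
```

```bash
python3 -m pendant '[[0,-0.05,0,0,0,0,5],[0,-0.05,0,0,0,0,5]]';  python3 -m pendant '[[0,-0.05,0,0,0,0,5],[0,-0.05,0,0,0,0,5]]'
```

```text
clock: 5.9
position: [539.5, 166.6, 43.3]
tool_rot: [3.138, 0.145, 0.005]
contact_force: [0.0, -1.2, -0.9]
opening: 54.7
clock: 6.1
position: [539.5, 167.0, 43.4]
tool_rot: [3.138, 0.145, 0.005]
contact_force: [-0.4, -2.8, 0.3]
opening: 55.0
```

```bash
python3 -m pendant '[[0,0,0,0,0,0,7.5],[0,0,0,0,0,0,7.5],[0,0,0,0,0,0,7.5],[0,0,-1,0,0,0,7.5],[0,0,-4,0,0,0,7.5]]'; python3 -m pendant '[[0,0,-3.5,0,0,0,7.5],[0,2,-5,0,0,0,7.5],[0,5,-4,0,0,0,7.5],[0,5.4,-2,0,0,0,7.5],[0,5.4,-2,0,0,0,7.5]]'; python3 go.py 544.5 112.3 42 5.2; python3 -c "
from h import *
print(monitor.get_state()['contact_force'])"
```

```text
clock: 6.6
position: [538.2, 167.1, 82.4]
tool_rot: [-3.138, -0.145, 0.002]
contact_force: [0.4, 0.3, 0.1]
opening: 75.1
clock: 7.1
position: [543.4, 112.6, 102.4]
tool_rot: [-3.138, -0.143, -0.001]
contact_force: [-0.8, -0.6, 0.4]
opening: 74.9
cm [0.1  0.04 6.04] deg [-0.02 -0.02  0.01] | [543.4 112.6 102.4] 7.1 tipyaw 5.21
[-0.75952118 -0.63660485  0.41037387]
```

```bash
python3 -m pendant '[[0.1,0,2,0,0,0,7.5],[0.1,0,4,0,0,0,7.5],[0.1,0,5.8,0,0,0,7.5],[0.1,0,5.8,0,0,0,7.5]]'; python3 -m pendant '[[0,0,0,0,0,0,5],[0,0,0,0,0,0,5],[0,0,0,0,0,0,5],[0,0,0,0,0,0,5]]'
python3 - <<'E'
from h import *
for n in('top','side'):
    im,d=grab(n,n+'2')
a=cv2.imread('pics/side2.png')[175:325,190:370]; cv2.imwrite('pics/e2.png',cv2.resize(a,None,fx=4,fy=4,interpolation=cv2.INTER_CUBIC)[:600])
E
```

```text
clock: 7.5
position: [544.7, 114.1, 44.5]
tool_rot: [-3.138, -0.146, -0.001]
contact_force: [0.3, 0.1, 0.4]
opening: 74.8
clock: 7.9
position: [545.7, 113.7, 46.5]
tool_rot: [-3.138, -0.145, -0.008]
contact_force: [-2.4, 1.4, 7.1]
opening: 54.5
```

View pics/e2.png

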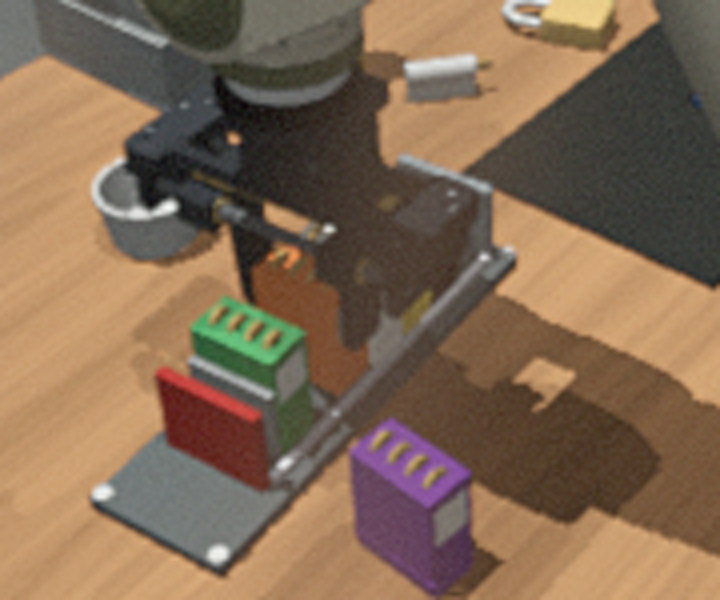

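Green is at the left pad near crop (250,350), and the fingers are on orange. Now I'll drag the four magazines to -y.

```bash
python3 -m pendant '[[0,0.1,-0.08,0,0,0,5],[0,0.2,-0.08,0,0,0,5],[0,0.3,-0.08,0,0,0,5],[0,0.3,-0.08,0,0,0,5]]'; python3 -m pendant '[[0,0.1,0,0,0,0,5],[0,0.2,0,0,0,0,5],[0,0.2,0,0,0,0,5]]'; python3 -m pendant '[[0,0.1,0,0,0,0,5],[0,0.1,0,0,0,0,5]]'
```

```text
clock: 8.4
position: [545.9, 110.9, 46.6]
tool_rot: [-3.137, -0.145, -0.007]
contact_force: [-0.9, 5.9, 3.7]
opening: 54.8
clock: 8.7
position: [546.1, 109.0, 46.6]
tool_rot: [-3.137, -0.145, -0.007]
contact_force: [-0.7, 4.6, 3.7]
opening: 54.7
clock: 8.9
position: [546.2, 108.0, 46.6]
tool_rot: [-3.137, -0.145, -0.007]
contact_force: [-0.4, 4.8, 4.4]
opening: 54.9
```

```bash
python3 -m pendant '[[0,0.05,0,0,0,0,5],[0,0.05,0,0,0,0,5]]'; python3 -m pendant '[[0,0.05,0,0,0,0,5],[0,0.05,0,0,0,0,5]]'; python3 -m pendant '[[0,0.05,0,0,0,0,5],[0,0.05,0,0,0,0,5]]'
```

```text
clock: 9.1
position: [546.3, 107.5, 46.6]
tool_rot: [-3.137, -0.145, -0.007]
contact_force: [-1.0, 5.7, 4.8]
opening: 54.9
clock: 9.3
position: [546.3, 107.0, 46.5]
tool_rot: [-3.137, -0.145, -0.007]
contact_force: [-1.3, 6.4, 5.0]
opening: 55.0
clock: 9.5
position: [546.3, 106.5, 46.6]
tool_rot: [-3.137, -0.145, -0.007]
contact_force: [-0.7, 6.1, 3.0]
opening: 54.9
```

```bash
python3 -m pendant '[[0,0.05,0,0,0,0,5],[0,0.05,0,0,0,0,5]]'; python3 -m pendant '[[0,0.05,0,0,0,0,5],[0,0.05,0,0,0,0,5]]'
```

```text
clock: 9.7
position: [546.4, 106.2, 46.5]
tool_rot: [-3.137, -0.145, -0.007]
contact_force: [-0.1, 6.9, 4.8]
opening: 54.8
clock: 9.9
position: [546.4, 105.9, 46.6]
tool_rot: [-3.137, -0.145, -0.007]
contact_force: [-0.4, 8.3, 4.9]
opening: 54.9
```

Both ends have been felt: the left pad at about 2.8 N and the right pad about 3 N above drag, so roughly 0.6 mm each. Releasing and raising.

```bash
python3 -m pendant '[[0,0,0,0,0,0,7.5],[0,0,0,0,0,0,7.5],[0,0,0,0,0,0,7.5],[0,0,-2,0,0,0,8],[0,0,-6,0,0,0,8.8]]'; python3 -m pendant '[[0,5,-5,0,0,0,8.8],[-2,10,-7,0,0,0,8.8],[-4,15,-7,0,0,0,8.8],[-6,20,-7,0,0,0,8.8],[-6,20,-7,0,0,0,8.8]]'; python3 go.py 484.5 -264.7 130 -5.3
python3 - <<'E'
from h import *
for n in('top','side'):
    im,d=grab(n,n+'3')
a=cv2.imread('pics/side3.png')[175:325,190:370]; cv2.imwrite('pics/f2.png',cv2.resize(a,None,fx=4,fy=4,interpolation=cv2.INTER_CUBIC)[:600])
a=cv2.imread('pics/top3.png')[160:290,170:330]; cv2.imwrite('pics/f1.png',cv2.resize(a,None,fx=4,fy=4,interpolation=cv2.INTER_CUBIC))
E
```

```text
clock: 10.4
position: [544.7, 104.7, 104.5]
tool_rot: [-3.138, -0.144, 0.004]
contact_force: [0.7, 0.5, 0.4]
opening: 85.7
clock: 10.9
position: [503.5, -102.6, 176.3]
tool_rot: [3.138, 0.142, 0.006]
contact_force: [-0.2, 0.4, -0.7]
opening: 88.0
cm [-3.37 15.97  4.64] deg [ 0.04 -0.22 10.49] | [ 503.5 -102.6  176.3] 10.9 tipyaw 5.19
```

View pics/f1.png

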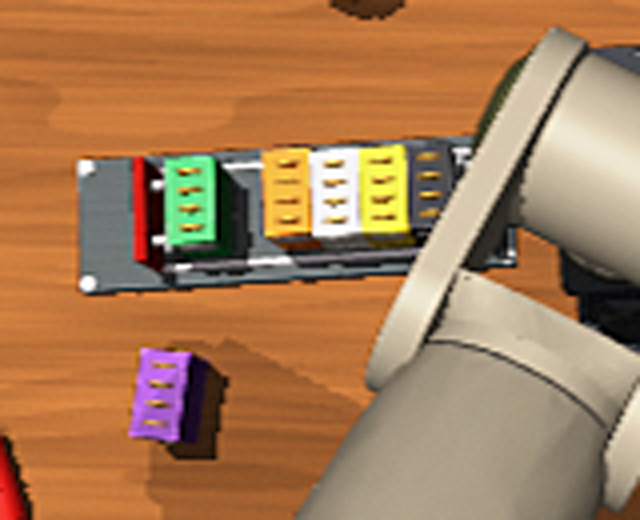

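View pics/f2.png

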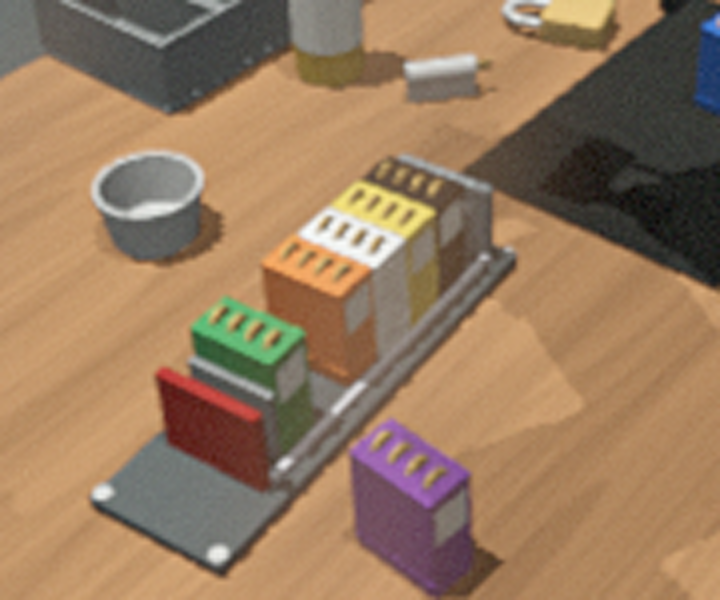

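The gap is open between green (top crop 190,200) and orange (287,192). Measuring its ends.

```bash
python3 - <<'E'
from h import *
ex=np.array([.9959,.0906]);ey=np.array([-.0906,.9959]); c=np.array([545.8,82.4])
for tag in('top0','top3','side3'):
    n=tag[:-1]
    z=np.load(f'pics/{tag}.npz');P=pts(n,z['d']); r=P[...,:2]-c;a=r@ex;b=r@ey
    M=(z['d']>0)&(abs(a)<35)&(b>-80)&(b<105)&(P[...,2]>76)&(P[...,2]<84)
    k,l,s,_=cv2.connectedComponentsWithStats(M.astype(np.uint8))
    for i in range(1,k):
        if s[i,4]<60: continue
        m=l==i; print(tag,s[i,4],'b',np.percentile(b[m],[1,99]).round(1),b[m].min().round(1),b[m].max().round(1),'a',np.percentile(a[m],[1,99]).round(1), cv2.minAreaRect(P[m][:,:2].astype(np.float32)))
E
python3 -m pendant '[[-1,4,0,0,0,3,8.8],[-2,8,0,0,0,6,8.8],[-3,12,1,0,0,9,8.8],[-3.4,16,3,0,0,10.5,8.8],[-3.4,16,3,0,0,10.5,8.8]]'; python3 go.py 484.5 -264.7 31 -5.3
```

```text
top0 1141 b [-74.   73.6] -75.5 75.2 a [-27.4  26.6] ((545.7083129882812, 82.29408264160156), (55.7169303894043, 150.81954956054688), 4.928525447845459)
top3 852 b [-78.3  36.8] -79.6 37.9 a [-26.9  28.2] ((548.2056274414062, 62.011436462402344), (57.1951904296875, 117.1162338256836), 4.137392044067383)
top3 235 b [68.7 98.6] 68.4 99.2 a [-26.4  28. ] ((538.9302368164062, 165.23573303222656), (54.61076736450195, 30.742694854736328), 3.453273296356201)
side3 766 b [-78.6  39.6] -79.9 40.4 a [-27.5  28.6] ((548.2592163085938, 62.98088836669922), (58.03499984741211, 119.75468444824219), 4.08344841003418)
side3 263 b [ 70.8 101. ] 68.5 101.9 a [-26.6  28.2] ((539.09130859375, 167.31622314453125), (57.43000030517578, 32.99299240112305), 2.6856753826141357)
clock: 11.5
position: [484.7, -265.1, 143.3]
tool_rot: [-3.136, 0.15, -0.001]
contact_force: [-0.2, -0.1, 0.5]
opening: 88.1
cm [-0.03 -0.02 11.23] deg [-0.1  -0.03 -0.16] | [ 484.7 -265.1  143.3] 11.5 tipyaw -5.46
```

```bash
python3 -m pendant '[[0,0,3,0,0,-0.1,8.8],[0,0,6,0,0,-0.1,8.8],[0,0,9,0,0,-0.1,8.8],[-0.02,0,11,0,0,-0.1,8.8],[-0.02,0,11,0,0,-0.1,8.8]]'; python3 -m pendant '[[0,0,0,0,0,0,8.8]]'; python3 go.py 484.5 -264.7 31 -5.3
```

```text
clock: 12.0
position: [485.0, -260.1, 33.8]
tool_rot: [-3.135, 0.138, 0.001]
contact_force: [-0.4, 0.2, 1.3]
opening: 88.0
clock: 12.1
position: [486.2, -261.4, 36.5]
tool_rot: [-3.138, 0.138, -0.006]
contact_force: [-0.6, 0.0, 0.8]
opening: 87.8
cm [-0.14  0.34  0.55] deg [-0.03 -0.21  0.25] | [ 486.2 -261.4   36.5] 12.1 tipyaw -5.05
```

```bash
python3 -m pendant '[[0,0,0,0,0,0,8.8],[0,0,0,0,0,0,8.8],[0,0,0,0,0,0,8.8]]'; python3 go.py 484.5 -264.7 31 -5.3
```

```text
clock: 12.4
position: [486.0, -262.2, 36.7]
tool_rot: [3.138, -0.14, 0.007]
contact_force: [-0.7, 0.6, 0.4]
opening: 88.0
cm [-0.13  0.26  0.57] deg [ 0.01 -0.27  0.2 ] | [ 486.  -262.2   36.7] 12.4 tipyaw -5.1
```

```bash
python3 -m pendant '[[-0.13,0.26,0.3,0,-0.27,0.1,8.8],[-0.13,0.26,0.3,0,-0.27,0.1,8.8],[-0.13,0.26,0.3,0,-0.27,0.1,8.8]]'; python3 go.py 484.5 -264.7 33 -5.3;python3 -c "
from h import *
grab('side','side4');grab('top','top4')"
python3 m.py 4
```

```text
clock: 12.7
position: [484.1, -264.6, 32.7]
tool_rot: [-3.138, 0.143, 0.002]
contact_force: [0.8, 0.4, -0.1]
opening: 88.0
cm [ 0.04  0.   -0.03] deg [-0.04  0.08  0.08] | [ 484.1 -264.6   32.7] 12.7 tipyaw -5.22
top blue [ 97 156  14  34 190] c [104.9 173.4] top 31.5 topmean [633.  479.   29.4] rect [640.1 480.5] [92.9 25.2] 12.7
top blue [450 242  24  21 222] c [461.2 251.9] top 73.6 topmean [ 450.2 -452.1   71.1] rect [ 450.1 -451.6] [54.3 29.8] 60.4
top blue [477 279  22  24 233] c [487.1 290.4] top 73.1 topmean [ 356.5 -512.5   70.9] rect [ 356.1 -513.1] [54.4 29.8] 32.0
top green [211 199  13  23 205] c [217.7 209.4] top 82.3 topmean [538.7 164.3  80.2] rect [538.8 165.6] [55.2 30. ] 6.5
top yellow [260 196  12  21 187] c [265.1 205.6] top 82.9 topmean [552.8  44.5  80.7] rect [551.5  43.7] [50.4 28.3] 4.4
top red [411 158  10   7  30] c [415.7 160.6] top 42.4 topmean [ 692.6 -346.1   40.4] rect [ 692.7 -346.7] [18.1  6.3] 60.3
top red [203 199   4  27  84] c [204.6 211.7] top 66.8 topmean [537.9 200.6  64.9] rect [535.2 200.7] [64.6  6.5] 3.7
top red [  0 277  80 123 586] c [ 61.5 322.2] top 89.8 topmean [259.5 523.   87.4] rect [260.1 524. ] [330.2 155.6] 32.5
side blue [442 160  22  23 383] c [452.3 171.5] top 69.2 topmean [ 354.1 -504.9   68.9] rect [ 354.6 -508.6] [53.2 33. ] 25.5
side blue [364 180  13  27 257] c [369.9 193.2] top 68.0 topmean [ 498.1 -253.7   68.3] rect [ 496.  -258.2] [19.5 30.4] 83.8
side green [238 255  13   9  45] c [243.2 258.3] top 81.1 topmean [549.9 178.   79.8] rect [548.6 177.6] [29.1 17.6] 30.5
side red [229 267  19  20 159] c [236.8 276.3] top 65.5 topmean [543.1 204.9  64.3] rect [542.  204.6] [47.5  8.9] 4.7
```

Position is good; gripping blue.

```bash
python3 -m pendant '[[0,0,0,0,0,0,5],[0,0,0,0,0,0,5],[0,0,0,0,0,0,5],[0,0,0,0,0,0,5],[0,0,0,0,0,0,5]]';python3 go.py 484.5 -264.7 33 -5.3;  python3 -m pendant '[[0,0,-0.5,0,0,0,5],[0,0,-2,0,0,0,5],[0,0,-5,0,0,0,5],[0,0,-8,0,0,0,5],[0,0,-8,0,0,0,5]]';python3 go.py 484.5 -264.7 113 -5.3;python3 -c "
from h import *
im,d=grab('side','side5');grab('top','top5')
cv2.imwrite('pics/g.png',cv2.resize(im[100:260,280:480],None,fx=3.5,fy=3.5,interpolation=cv2.INTER_CUBIC))"
```

```text
clock: 13.3
position: [484.2, -264.6, 32.8]
tool_rot: [-3.138, 0.143, 0.002]
contact_force: [0.1, -0.5, -0.6]
opening: 54.8
cm [ 0.03  0.01 -0.02] deg [-0.03  0.07  0.09] | [ 484.2 -264.6   32.8] 13.3 tipyaw -5.21
clock: 13.8
position: [485.6, -265.6, 116.6]
tool_rot: [3.135, -0.142, 0.007]
contact_force: [0.5, 0.6, -0.7]
opening: 55.2
cm [-0.11 -0.08  0.36] deg [ 0.2  -0.26  0.1 ] | [ 485.6 -265.6  116.6] 13.8 tipyaw -5.2
```

View pics/g.png

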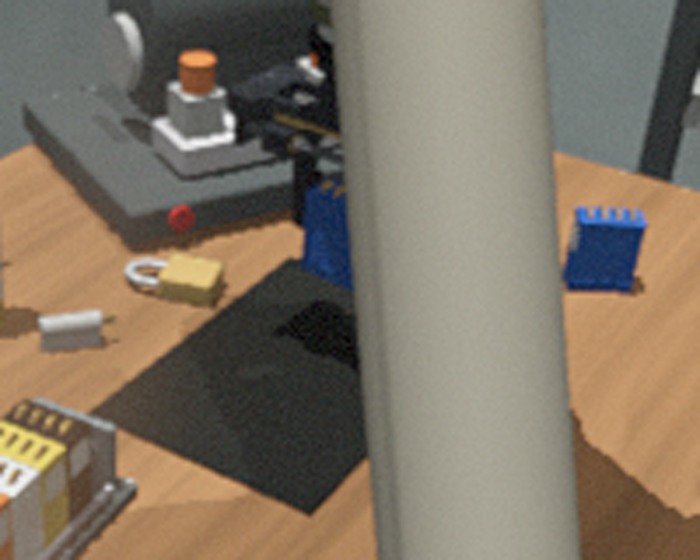

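Blue is gripped and lifted (crop 330,235). Carrying it to the gap.

```bash
python3 go.py 540.5 135.2 150 5.2; python3 -m pendant '[[0,-2,-2,0,0,0,5],[0.5,-6,-3.5,0,0,-2,5],[1,-11,-4,0,0,-5,5],[1.2,-16,-4,0,0,-8,5],[1.4,-20,-4,0,0,-10.4,5]]'; python3 go.py 540.5 135.2 150 5.2
```

```text
cm [  1.98 -40.32  -3.7 ] deg [ -0.02   0.05 -10.4 ] | [ 484.2 -264.5  112.9] 13.9 tipyaw -5.2
clock: 14.4
position: [515.7, -64.2, 151.6]
tool_rot: [-3.136, -0.146, 0.006]
contact_force: [0.7, -0.4, -0.8]
opening: 54.7
cm [  4.32 -19.62   0.19] deg [-0.13  0.2   0.13] | [515.7 -64.2 151.6] 14.4 tipyaw 5.33
```

```bash
python3 -m pendant '[[1,-4,0,0,0,0,5],[2,-9,0,0,0,0,5],[3.5,-15,0,0,0,0,5],[4.3,-19,0,0,0,0.1,5],[4.3,-19.6,0,0,0,0.1,5]]'; python3 -m pendant '[[0,0,0,0,0,0,5],[0,0,0,0,0,0,5]]';python3 go.py 540.5 135.2 100 5.2
```

```text
clock: 14.9
position: [540.7, 136.7, 151.4]
tool_rot: [-3.136, -0.147, 0.006]
contact_force: [-0.2, -0.1, -1.8]
opening: 54.9
clock: 15.1
position: [541.2, 131.4, 152.1]
tool_rot: [-3.138, -0.139, 0.005]
contact_force: [-0.8, -0.6, -0.6]
opening: 54.6
cm [-0.02 -0.38  5.21] deg [-0.03  0.17 -0.13] | [541.2 131.4 152.1] 15.1 tipyaw 5.07
```

```bash
python3 -m pendant '[[0,-0.1,0.7,0,0.1,-0.1,5],[0,-0.38,1.4,0,0.2,-0.1,5],[0,-0.38,2.1,0,0.2,-0.1,5],[0,-0.38,2.5,0,0.2,-0.1,5],[0,-0.38,2.5,0,0.2,-0.1,5]]'; python3 -m pendant '[[0,0,0,0,0,0,5],[0,0,0,0,0,0,5]]';python3 go.py 540.5 135.2 125 5.2
python3 - <<'E'
from h import *
ex=np.array([.9959,.0906]);ey=np.array([-.0906,.9959]); c=np.array([545.8,82.4])
im,d=grab('side','side6');grab('top','top6')
cv2.imwrite('pics/h.png',cv2.resize(im[130:310,190:370],None,fx=3.3,fy=3.3,interpolation=cv2.INTER_CUBIC))
P=pts('side',d);hsv=cv2.cvtColor(im,cv2.COLOR_BGR2HSV)
r=P[...,:2]-c;a=r@ex;b=r@ey
m=(cv2.inRange(hsv,(105,100,30),(125,255,255))>0)&(d>0)&(abs(b-53)<40)&(abs(a)<45)&(P[...,2]>85)
print('blue',m.sum(),np.percentile(b[m],[2,50,98]),np.percentile(a[m],[2,98]),np.percentile(P[m][:,2],[2,98]))
m2=m&(P[...,2]>100)&(P[...,2]<150); print(np.percentile(b[m2],[50,90,98]))
E
```

```text
clock: 15.6
position: [540.9, 135.9, 127.3]
tool_rot: [-3.137, -0.142, -0.001]
contact_force: [-0.2, -0.3, -0.6]
opening: 54.9
clock: 15.8
position: [541.3, 136.1, 128.3]
tool_rot: [-3.137, -0.142, -0.004]
contact_force: [0.5, -0.9, -1.3]
opening: 54.4
cm [-0.09  0.09  0.33] deg [-0.05 -0.17 -0.01] | [541.3 136.1 128.3] 15.8 tipyaw 5.19
blue 479 [51.77312282 69.02338697 71.03603931] [-24.06005495  25.90594068] [104.37832021 166.93872662]
[69.27429642 70.23440871 70.98296515]
```

View pics/h.png

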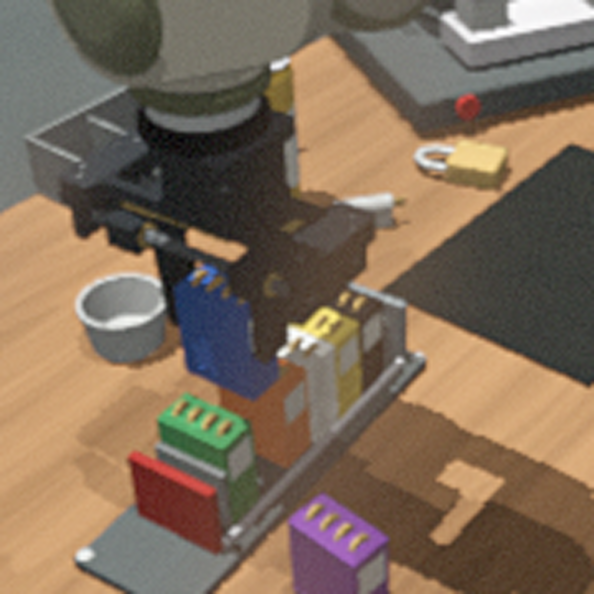

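```bash
python3 - <<'E'
from h import *
ex=np.array([.9959,.0906]);ey=np.array([-.0906,.9959]); c=np.array([545.8,82.4])
for t in('side3','side6'):
    z=np.load(f'pics/{t}.npz');d=z['d'];hsv=cv2.cvtColor(z['im'],cv2.COLOR_BGR2HSV);P=pts('side',d);r=P[...,:2]-c;a=r@ex;b=r@ey
    for nm,lo,hi,zr in(('orange',(6,150,60),(17,255,255),(35,76)),('green',(45,80,30),(85,255,255),(62,77)),('blue',(105,100,30),(125,255,255),(112,160))):
        m=(cv2.inRange(hsv,lo,hi)>0)&(d>0)&(abs(a)<22)&(b>0)&(b<110)&(P[...,2]>zr[0])&(P[...,2]<zr[1])
        if m.sum()<10: continue
        A=np.c_[a[m],P[m][:,2]-60,np.ones(m.sum())]; s,*_=np.linalg.lstsq(A,b[m],rcond=None)
        print(t,nm,m.sum(),np.percentile(b[m],[10,50,90]).round(2),s.round(3))
E
```

```text
side3 orange 109 [37.8  38.95 40.  ] [-3.0000e-03  1.0000e-03  3.8956e+01]
side3 green 72 [ 98.91  99.94 100.88] [ 3.0000e-02 -2.2000e-02  1.0013e+02]
side6 orange 74 [37.76 38.98 40.14] [1.0000e-03 1.9000e-02 3.9075e+01]
side6 green 73 [ 99.18 100.16 101.09] [1.20000e-02 1.00000e-02 1.00066e+02]
side6 blue 268 [68.42 69.34 70.24] [-0.00e+00 -2.00e-03  6.95e+01]
```

In the side view's own frame, the gap is 39.0–70.1 and blue spans 54.5±15. So it is centred to about 0.1 mm and upright. Descending slowly.

```bash
python3 -m pendant '[[-0.03,0,0.2,0,-0.1,0,5],[-0.05,0,0.5,0,-0.15,0,5],[-0.05,0,0.8,0,-0.15,0,5],[-0.05,0,1.1,0,-0.15,0,5],[-0.05,0,1.1,0,-0.15,0,5]]'; python3 -m pendant '[[0,0,0,0,0,0,5],[0,0,0,0,0,0,5],[0,0,0,0,0,0,5]]';python3 go.py 540.8 136.1 118 5.2
```

```text
clock: 16.4
position: [540.4, 136.1, 116.5]
tool_rot: [-3.138, -0.142, 0.002]
contact_force: [0.5, 0.0, -0.3]
opening: 55.2
clock: 16.7
position: [540.7, 136.1, 117.1]
tool_rot: [-3.138, -0.142, 0.0]
contact_force: [-0.3, 0.9, -0.5]
opening: 54.8
cm [ 0.01  0.   -0.09] deg [-0.05  0.   -0.01] | [540.7 136.1 117.1] 16.7 tipyaw 5.19
```

```bash
python3 -m pendant '[[0,0,0.2,0,0,0,5],[0,0,0.4,0,0,0,5],[0,0,0.6,0,0,0,5],[0,0,0.8,0,0,0,5],[0,0,0.8,0,0,0,5]]'; python3 -m pendant '[[0,0,0.1,0,0,0,5],[0,0,0.2,0,0,0,5],[0,0,0.3,0,0,0,5],[0,0,0.4,0,0,0,5],[0,0,0.4,0,0,0,5]]'; python3 -m pendant '[[0,0,0.1,0,0,0,5],[0,0,0.2,0,0,0,5],[0,0,0.3,0,0,0,5],[0,0,0.4,0,0,0,5],[0,0,0.4,0,0,0,5]]';python3 go.py 540.8 136.1 118 5.2
```

```text
clock: 17.2
position: [540.5, 136.1, 108.7]
tool_rot: [-3.138, -0.142, 0.001]
contact_force: [-0.7, 0.1, -0.7]
opening: 54.8
clock: 17.7
position: [540.6, 136.1, 104.9]
tool_rot: [-3.138, -0.142, 0.001]
contact_force: [1.5, -0.1, -1.7]
opening: 55.0
clock: 18.2
position: [540.6, 136.1, 100.9]
tool_rot: [-3.138, -0.142, 0.001]
contact_force: [-0.7, 0.8, -0.4]
opening: 55.1
cm [ 0.02  0.01 -1.71] deg [-0.05  0.03 -0.  ] | [540.6 136.1 100.9] 18.2 tipyaw 5.2
```

```bash
python3 -m pendant '[[0,0,0.1,0,0,0,5],[0,0,0.2,0,0,0,5],[0,0,0.3,0,0,0,5],[0,0,0.4,0,0,0,5],[0,0,0.4,0,0,0,5]]'; python3 -m pendant '[[0,0,0.1,0,0,0,5],[0,0,0.2,0,0,0,5],[0,0,0.3,0,0,0,5],[0,0,0.4,0,0,0,5],[0,0,0.4,0,0,0,5]]';python3 - <<'E'
from h import *
im,d=grab('side','side7')
cv2.imwrite('pics/i.png',cv2.resize(im[150:310,190:350],None,fx=3.7,fy=3.7,interpolation=cv2.INTER_CUBIC))
E
```

```text
clock: 18.7
position: [540.6, 136.2, 96.9]
tool_rot: [-3.138, -0.142, 0.001]
contact_force: [0.7, -0.5, -0.9]
opening: 54.8
clock: 19.2
position: [540.6, 136.1, 92.9]
tool_rot: [-3.138, -0.142, 0.001]
contact_force: [-0.1, -0.7, -1.1]
opening: 54.8
```

View pics/i.png

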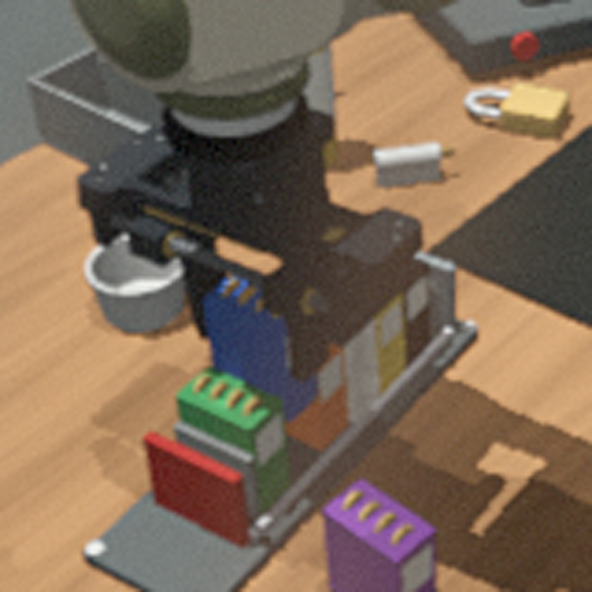

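Blue (crop 255,350) is between green and orange without contact force. Continuing down.

```bash
python3 -m pendant '[[0,0,0.3,0,0,0,5],[0,0,0.6,0,0,0,5],[0,0,0.9,0,0,0,5],[0,0,1.2,0,0,0,5],[0,0,1.2,0,0,0,5]]'; python3 -m pendant '[[0,0,0.3,0,0,0,5],[0,0,0.6,0,0,0,5],[0,0,0.9,0,0,0,5],[0,0,1.2,0,0,0,5],[0,0,1.2,0,0,0,5]]'; python3 -m pendant '[[0,0,0.3,0,0,0,5],[0,0,0.6,0,0,0,5],[0,0,0.9,0,0,0,5],[0,0,1.2,0,0,0,5],[0,0,1.2,0,0,0,5]]'
```

```text
clock: 19.75
position: [540.4, 136.1, 80.5]
tool_rot: [-3.138, -0.142, 0.002]
contact_force: [0.3, -0.8, -0.9]
opening: 55.0
clock: 20.25
position: [540.4, 136.2, 68.6]
tool_rot: [-3.138, -0.142, 0.002]
contact_force: [0.4, -0.3, -0.6]
opening: 54.6
clock: 20.75
position: [540.4, 136.1, 56.6]
tool_rot: [-3.138, -0.142, 0.002]
contact_force: [-0.0, -0.5, -1.3]
opening: 54.9
```

```bash
python3 -m pendant '[[0,0,0.2,0,0,0,5],[0,0,0.4,0,0,0,5],[0,0,0.6,0,0,0,5],[0,0,0.6,0,0,0,5]]'; python3 -m pendant '[[0,0,0.1,0,0,0,5],[0,0,0.2,0,0,0,5],[0,0,0.3,0,0,0,5],[0,0,0.3,0,0,0,5]]'; python3 -m pendant '[[0,0,0.1,0,0,0,5],[0,0,0.2,0,0,0,5],[0,0,0.2,0,0,0,5]]'
```

```text
clock: 21.15
position: [540.5, 136.2, 50.8]
tool_rot: [-3.138, -0.142, 0.001]
contact_force: [-0.1, -0.3, -1.0]
opening: 54.9
clock: 21.55
position: [540.5, 136.2, 47.9]
tool_rot: [-3.138, -0.142, 0.001]
contact_force: [-0.1, 0.2, -1.1]
opening: 54.6
clock: 21.85
position: [540.6, 136.2, 45.9]
tool_rot: [-3.138, -0.142, 0.001]
contact_force: [-0.2, -0.4, -0.6]
opening: 54.8
```

Past the lip height with no catch. Now the last few millimetres.

```bash
python3 -m pendant '[[0,0,0.1,0,0,0,5],[0,0,0.2,0,0,0,5],[0,0,0.2,0,0,0,5]]'; python3 -m pendant '[[0,0,0.05,0,0,0,5],[0,0,0.1,0,0,0,5],[0,0,0.1,0,0,0,5]]'
```

```text
clock: 22.15
position: [540.6, 136.2, 43.9]
tool_rot: [-3.138, -0.142, 0.001]
contact_force: [-0.4, 0.2, -1.1]
opening: 54.6
clock: 22.45
position: [540.6, 136.2, 43.0]
tool_rot: [-3.138, -0.142, 0.001]
contact_force: [-0.3, -0.1, 0.0]
opening: 55.0
```

```bash
python3 -m pendant '[[0,0,0.05,0,0,0,5],[0,0,0.05,0,0,0,5]]'; python3 -m pendant '[[0,0,0.05,0,0,0,5],[0,0,0.05,0,0,0,5]]'
```

```text
clock: 22.65
position: [540.6, 136.2, 42.8]
tool_rot: [-3.138, -0.142, 0.0]
contact_force: [-1.9, -0.3, 3.2]
opening: 54.5
clock: 22.85
position: [540.7, 136.2, 42.8]
tool_rot: [-3.138, -0.142, -0.0]
contact_force: [-1.6, 0.5, 8.3]
opening: 54.8
```

Seated: z stops at 42.8 as expected, with a firm 8 N upward. Back off a hair, release, rise.

```bash
python3 -m pendant '[[0,0,-0.08,0,0,0,5],[0,0,-0.08,0,0,0,7.5],[0,0,-0.08,0,0,0,7.5],[0,0,-0.08,0,0,0,7.5],[0,0,-0.08,0,0,0,7.5]]'; python3 -m pendant '[[0,0,-0.5,0,0,0,7.5],[0,0,-1.5,0,0,0,7.5],[0,0,-3.5,0,0,0,7.5],[0,0,-6,0,0,0,8],[0,0,-9,0,0,0,8.8]]'; python3 -m pendant '[[0,2,-2,0,0,0,8.8],[-2,6,-3,0,0,0,8.8],[-4,11,-3,0,0,0,8.8],[-7,16,-3,0,0,0,8.8],[-9,21,-3,0,0,0,8.8]]'; python3 -m pendant '[[0,3,0,0,0,0,8.8],[0,5,0,0,0,0,8.8],[0,5,0,0,0,0,8.8]]'
python3 - <<'E'
from h import *
im,d=grab('side','side8');t,_=grab('top','top8')
cv2.imwrite('pics/j.png',cv2.resize(im[180:310,190:340],None,fx=4.5,fy=4.5,interpolation=cv2.INTER_CUBIC))
cv2.imwrite('pics/k.png',cv2.resize(t[180:260,180:310],None,fx=5,fy=5,interpolation=cv2.INTER_CUBIC))
E
python3 m.py 8
```

```text
clock: 23.35
position: [540.6, 136.2, 42.7]
tool_rot: [-3.138, -0.142, 0.001]
contact_force: [0.5, 0.4, 0.1]
opening: 74.9
clock: 23.85
position: [540.3, 136.1, 134.2]
tool_rot: [-3.138, -0.142, 0.002]
contact_force: [-0.4, -0.4, -0.1]
opening: 86.0
clock: 24.35
position: [473.8, -67.4, 163.7]
tool_rot: [-3.138, -0.143, -0.001]
contact_force: [1.2, -1.6, 0.1]
opening: 88.3
clock: 24.65
position: [479.7, -118.1, 163.4]
tool_rot: [3.138, 0.138, 0.002]
contact_force: [-0.7, 0.7, 1.1]
opening: 88.2
top blue [ 97 156  14  34 195] c [104.8 173.1] top 31.7 topmean [634.3 479.5  29.6] rect [640.1 481.2] [93.2 25.6] 14.0
top blue [224 199  12  23 211] c [229.3 209.9] top 81.9 topmean [539.8 133.7  80. ] rect [539.9 133.6] [54.1 28.5] 3.5
top blue [450 242  24  21 223] c [461.2 251.9] top 72.7 topmean [ 449.8 -451.6   70.5] rect [ 450.3 -452.1] [54.4 30.6] 60.7
top blue [477 279  22  24 234] c [487.1 290.4] top 72.5 topmean [ 356.7 -512.6   70.4] rect [ 356.3 -513.1] [54.7 31.6] 30.8
top green [211 199  13  23 188] c [217.4 209.8] top 82.0 topmean [538.9 163.6  79.8] rect [539.  163.9] [55.1 27.7] 6.9
top yellow [260 196  12  22 214] c [265.5 206.8] top 83.2 topmean [549.   43.3  80.8] rect [549.4  43.4] [54.4 28.1] 3.1
top red [411 158  10   7  33] c [415.5 160.8] top 42.8 topmean [ 691.3 -347.3   41.1] rect [ 691.5 -347.2] [17.6  6.4] 68.4
top red [203 199   4  27  84] c [204.6 211.7] top 67.2 topmean [538.1 200.5  65.2] rect [534.9 200.8] [64.5  6.3] 3.7
top red [  0 277  80 123 608] c [ 61.7 322.4] top 89.4 topmean [260.6 521.1  87. ] rect [260.8 522.2] [328.2 155.4] 32.9
side blue [249 242  26  16 111] c [261.  250.3] top 81.0 topmean [537.2 138.9  79.8] rect [539.  136.7] [52.4 28.3] 4.5
side red [229 267  18  22 143] c [236.1 276.8] top 64.6 topmean [545.9 205.8  63.7] rect [542.3 205.1] [46.8  8. ] 3.1
```

View pics/j.png

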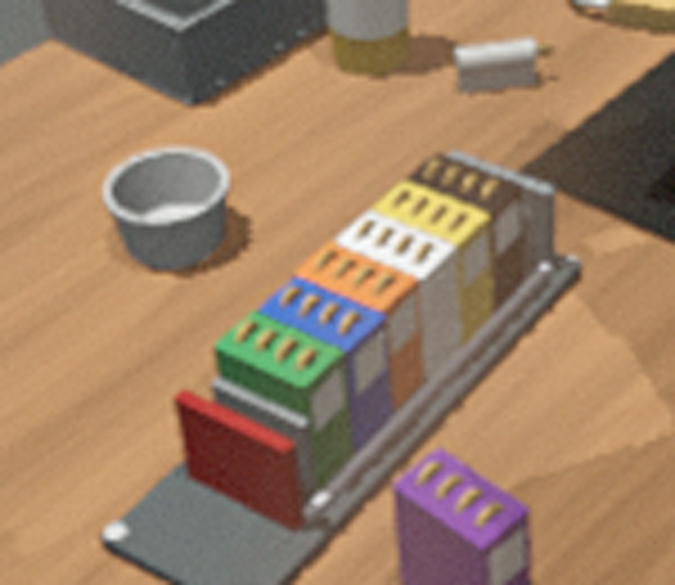

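View pics/k.png

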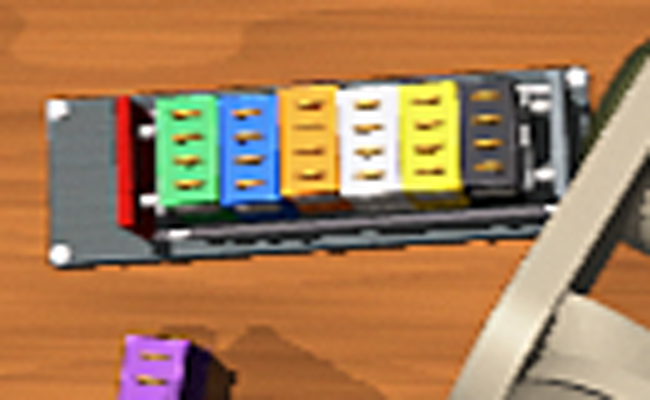

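Blue (top crop 248,150; side crop 320,310) stands between green and orange. Its top is at 80 mm, level with the others, and it is in line. The arm is clear, so I'm handing in.

```bash
python3 -m pendant '[[0,0,0,0,0,0,8.8],[0,0,0,0,0,0,8.8]]'; python3 -c "
from plant import job; print(job.finish_job())"
```

```text
clock: 24.95
position: [479.5, -114.9, 162.9]
tool_rot: [-3.137, -0.145, 0.0]
contact_force: [0.2, 0.6, 0.6]
opening: 88.0
the job is handed in; nothing more can be done
None
```

The blue magazine is back in the rack directly left of the orange one, between green and orange. I handed the job in at about 25 s of the 56 s allowed.

- **Which blue one:** I took the blue magazine on the mat, which was nearest the base at 552 mm; the other two were 624 mm and 637 mm away.
- **Opening the gap:** I slid green to the left pad and felt about 2.8 N. I then dragged orange with the rest of the row to the right pad, about 3 N above the drag force. By those forces each pad went in about 0.6 mm. The pads' travel itself was never read, only inferred from wrist force.
- **Inserting blue:** It went down with no side contact. It seated at the expected height, with an 8 N push at the bottom before I let go.
- **Last checks:** The pictures show blue's top at 80 mm, level with its neighbours, upright and in line, with the arm clear. None of the pictures I took showed anything else on the bench moved, though I did not measure the bystanders.
- **What disagreed:** The two cameras differed by 2–3 mm along y. I used the fingers to work out the offset and the side view alone to centre blue in the gap.

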